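# Level the tilting toy bin and clamp it with its stiff turnbutton

### The job

The pine toy bin has been left tipped forward. Press its rear ledge gently down to tip the bin back, then pull the stiff orange turnbutton up, swing it over the low dark block until it lies between the two dark blocks on the ledge, and push it fully home so that it clamps the bin level against its rubber buffers. Let go, and leave the toy blocks where they are.

Things in the scene. Friction and masses are not known exactly. Their poses are not given: they have to be found in the camera images.
- stand: fixed pine stand; base board 330 (x) by 320 (y) by 12 mm thick. Origin on the table; x points from the bin's front lip to its back, z up. Pivot pin at x 0, z 100 mm, along y, between cheeks with outer faces at y +-95, tops at z 124 mm. Back panel x 114 to 136, y +-95, top z 130 mm, carries the turnbutton. The board reaches to y -210 mm as a tray on which the red cube stands.
- bin: open pine bin, 160 (x) by 140 (y) by 100 mm tall, walls 10 mm; origin on its pivot pin, 50 mm above its underside and below its top; axes equal the stand's when level. It tips about its own -y axis (front down, rear up), 0 (level) to 0.42 rad; a stiff hinge. Rubber buffers push it back up to about 0.05 rad when let go. Rear ledge: flat shelf, x 62 to 88, y +-70 mm, top 50 mm above the pin.
- ledge (a point): point on the top face of the bin's rear ledge, at bin x 75, y -48, z +50 mm: a clear place to press the bin down, beyond the tall keeper block. Turns with the bin.
- saddle (a point): point on the rear ledge's top face midway between two dark keeper blocks (bin x 75, y 0, z +50 mm). The blocks are 18 mm square in plan, centred at bin x 75 mm: a low one at y +14.5 to +32.5, 10 mm tall, and a tall one at y -14.5 to -32.5, 36 mm tall. The 29 mm gap between them takes the turnbutton. Turns with the bin.
- button (a joint): angle of the orange turnbutton about its upright pivot, rad. 0: it points from the pivot straight forward (stand -x) over the rear ledge, between the keeper blocks. Positive: swung away towards the stand's +y side, 1.57 along +y; clockwise seen from above. Parked at 1.7 to 2.2 at the start. Light friction: it stays where left. The low block stops it at about 0.7 unless it is lifted.
- button_lift (a joint): how far the turnbutton is lifted along its pivot, m: 0 (home, its underside level with the level bin's ledge) to 0.024 (top stop). A stiff fit: it takes about 8 N to pull up, stays where left, and about 16 N to push home on the bin. It needs 0.015 or more to pass over the low block while the buffers hold the bin up; the tall block cannot be passed.
- button_grip (a point): point on the turnbutton's top face, 88 mm from the pivot, where to grip. The turnbutton is an orange bar 130 long, 20 wide, 34 mm tall, reaching 110 mm from the pivot on this side and 20 mm on the other; grip across its 20 mm width. Its top is 184.5 mm above the table when home. This point's x axis points along the bar from the grip to the pivot.
- button_pivot (a point): point on the turnbutton's top face on its pivot axis (stand x 125, y 0 mm).
- red_cube: loose red wooden cube, 60 mm, standing on the side tray of the stand; origin at the centre of its underside. Leave alone.
- yellow_cylinder: loose yellow beech cylinder, 54 mm across, 70 mm tall; origin at the centre of its underside. Leave alone.
- blue_arch_a: loose blue arch block, 120 long, 30 thick, 60 mm tall; origin at the centre of its underside. Leave alone.
- blue_arch_b: a second blue arch block of the same size. Leave alone.
- green_prism: loose green maple triangle prism standing on end, sides 69 mm, 90 mm tall; origin at the centre of its underside. Leave alone.

How it is judged:
By the outcome, as a careful person would: the job done as asked, in the order asked, and still so for the second after the job is handed in, with the robot touching nothing.
It also fails if it takes over 72 s, if anything falls off the work surface, if the arm or the gripper's body presses on something with over 40 N, if the wrist force passes 120 N, or if a joint passes its speed limit or range.

### The arm

A 6-joint arm with a two-finger parallel gripper is mounted at the origin on the work surface. World frame = base frame: x ahead of the robot, y to its left, z up, the work surface at z = 0. Lengths are in m, angles in degrees, forces in N, time in s.
With the tool pointing down it reaches from about 0.3 to 0.75 m from the base axis. Payload 8.5 kg.
Tool frame: the origin (TCP) lies at the very end of the fingers, on their centre line; the grasp point (between the pads) lies 19 mm behind it; z points along the fingers, y is the line along which they close (so a half turn about z gives the same grasp; the last joint's range is limited). The gripper opens to 85 mm and grips with 20 to 120 N. Pads are 22 mm wide; open, the fingers measure 114 mm over their backs; the gripper's body (76 mm by 85 mm) begins 54 mm behind the grasp point. The pads swing forward as they close: fully open they stand 13 mm farther back than shut.
Start: joints at [-76.278, 21.807, 74.336, -0, 83.858, -12.336], TCP at [0.242, -0.494, 0.231] pointing down, gripper open.
Joint ranges: [-178.18, 178.18], [-50.72, 133.34], [12.68, 142.11], [-81.47, 261.47], [9.98, 163.14], [-165.26, 165.26]. Speed limits (degrees/s): [136.94, 136.94, 180, 180, 180, 180].

### API

Orientations are given as a 3x3 rotation matrix whose columns are the frame's x, y, z axes.
In Python, from rig import observe, cams, ticket gives the robot as it stands.
- The arm moves only by the tool move_arm, never from a script. Its arguments are lists of equal length, an entry for each row: "jaw": the finger opening in cm, from 0 to 8.54; "dp": the shift along the tool's x, y, z in cm, a list of three; "turn": the turn, a rotation vector about the tool's x, y, z in rad, a list of three. In form: {"jaw": [jaw, ...], "dp": [[tx, ty, tz], ...], "turn": [[wx, wy, wz], ...]}. A call has 1 to 12 rows; each row shifts and turns the commanded pose from where the row before left it, along the tool's axes as they then stand; what a row does not reach is not made up. A row lasts 1/12 s, in which the tool goes at most 41.7 mm and 7.16 degrees, less where a joint would pass 70% of its speed; a pose out of reach is approached as far as the arm can. A call is refused whole if a number of a shift passes 4.17 or a number of a turn 0.125, either way. A call with a gripper value outside its range is refused whole. The fingers move at their own pace and stop on an object; "force" is the grip in N (left out, the last holds). Time passes only in rows, so rows that do not move let the fingers close. It gives the time, the measured TCP pose, the force, the opening and the grip force at its end, in the units of the state.
- observe(): the state, without advancing time (a new reading comes with each control period).
- cams.get_image(name): name is "side" or "top" or "wrist"; returns (picture, depth): 384x512x3 uint8, red, green, blue; 384x512 float32, m along the optical axis (not along the pixel's ray), 0 where there is no reading.
- cams.calibration(name): a dict with "vertical_fov" (degrees; the focal length in pixels is half the picture's height over the tangent of half this angle, whatever the lens; pixels are square), "cx", "cy" (the principal point, pixels), "view" (4x4, takes a point from world to camera coordinates); the wrist camera has in their place "tool_from_camera" (4x4, takes a point from camera to tool coordinates, whose origin is the TCP and whose axes are the flange's). Camera axes: x right, y up, looking along -z (the intrinsics and any distortion apply to the point x, -y, -z); pixel columns grow to the right and rows downward; lengths in m; the calibration is good to about 2 mm. A picture is of the moment at which its call begins: read the wrist's pose just before it. calibration takes no time and is no camera call.
- ticket.close_job(): hands the job in; it is judged then, once.
Trained networks look in the newest picture that a camera, given by its name, has taken for a name from the list of things; names that differ only in an ending like _2 or _b are one class to them, and where a whole thing is asked for, a point or a joint stands for the part that bears it (a point fixed in the world has none). Each returns a list of dicts, best first, with "p" (0 to 1); they miss things now and then, are a little off and sometimes report something else, mostly with a low value. They report only what shows in the picture. A call takes as long as a camera call.
- cams.spot_in(camera, query): "box" ([centre column, centre row, width, height] as shares, 0 to 1, of the picture: columns of its width, rows of its height, round what is visible of it).
- cams.outline_of(camera, query): "mask" (384x512 bool, what is visible of it) and "box" ([centre column, centre row, width, height] as shares, 0 to 1, of the picture: columns of its width, rows of its height, round what is visible of it).
- cams.mark_of(camera, query): "location" ([column, row] as shares, 0 to 1, of the picture: columns of its width, rows of its height: a listed point, or the origin of a listed thing).
The state is a dict: "time_s": time; "q": joint angles; "qvel": joint speeds; "joint_efforts": joint torques, N m; "position": TCP position; "tool_rot": TCP orientation; "ft_force": force on the tool from outside, world axes, zero at the start; "wrist_torque": the same for the moment, N m; "grip_width": finger opening in m; "gripper_force": force on a finger pad.
Only numpy, scipy, OpenCV 4.12 (cv2) and the standard library are available. Lean on these libraries where they do the work, as an engineer would, in place of code of your own. Each camera call takes 0.05 s, during which the arm holds its last target. There are 200 camera calls.

## Working session

There is one attempt and no reset: what is moved stays moved. The work goes in short steps, Python scripts to look and compute and a tool call to move; the robot and the scene stay as the last step left them, time stands still between calls to the robot, and variables do not carry over. Pictures are saved under pics/ and viewed, at most 10 in all, crops included, and the job is handed in when it is done.

Besides the shell and the picture viewer there is one more tool, called after "Emit:" by a JSON object that holds its "api" and its "payload". move_arm: Moves the arm, as the interface text tells. Its arguments: {"type":"object","properties":{"jaw":{"type":"array","items":{"type":"number"}},"dp":{"type":"array","items":{"type":"array","items":{"type":"number"}}},"turn":{"type":"array","items":{"type":"array","items":{"type":"number"}}},"force":{"type":"number"}},"required":["jaw","dp","turn"]}

```bash
ls; mkdir -p pics
cat > h.py <<'E'
import numpy as np, cv2
from rig import observe, cams, ticket
def grab(n,f=None):
    st=observe(); im,d=cams.get_image(n)
    if f: cv2.imwrite(f'pics/{f}.png',im[:,:,::-1])
    return st,im,d
def T(n,st):
    c=cams.calibration(n)
    if 'view' in c: M=np.linalg.inv(np.array(c['view']))
    else:
        W=np.eye(4);W[:3,:3]=st['tool_rot'];W[:3,3]=st['position'];M=W@np.array(c['tool_from_camera'])
    return c,M
def unproj(n,st,u,v,z):
    c,M=T(n,st);f=192/np.tan(np.radians(c['vertical_fov']/2))
    u,v,z=map(lambda a:np.asarray(a,float),(u,v,z))
    p=np.stack([(u-c['cx'])/f*z,-(v-c['cy'])/f*z,-z,np.ones_like(z)],-1)
    return (p@M.T)[...,:3]
def cloud(n,st,d):
    v,u=np.mgrid[:384,:512];return unproj(n,st,u,v,d)
E
python3 - <<'E'
from h import *
np.set_printoptions(precision=4,suppress=True)
for n in('top','side'):
    st,im,d=grab(n,n+'0')
    c=cams.calibration(n);print({k:v for k,v in c.items() if k!='view'},T(n,st)[1][:3,3])
    P=cloud(n,st,d)
    for q in['ledge','saddle','button_grip','button_pivot','stand','bin','red_cube','yellow_cylinder','green_prism']:
        r=cams.mark_of(n,q)
        if r:
            u,v=np.array(r[0]['location'])*[512,384];a,b=int(min(v,383)),int(min(u,511))
            print(n,q,round(r[0]['p'],2),round(u),round(v),P[a,b],d[a,b])
print(st['tool_rot'],st['position'],st['ft_force'],st['time_s'],st['grip_width'],cams.calibration('wrist'))
E
```

```text
pics
{'vertical_fov': 43.92071537524779, 'cx': 247.1202170259194, 'cy': 190.87597851934208} [ 0.2491 -0.0155  1.5575]
top ledge 0.9 260 181 [ 0.5564 -0.035   0.1652] 1.4251523
top saddle 0.77 249 183 [ 0.5508 -0.002   0.1673] 1.42247
top button_grip 0.58 214 154 [0.6395 0.1003 0.1825] 1.4263982
top button_pivot 0.92 240 159 [0.6245 0.0256 0.1836] 1.4213549
top stand 0.79 251 210 [ 0.4867 -0.0049  0.0558] 1.5192193
top bin 0.73 251 202 [ 0.5117 -0.0025  0.0615] 1.5185738
top red_cube 0.64 299 215 [ 0.4664 -0.1551  0.0761] 1.4932327
top yellow_cylinder 0.81 120 164 [0.6516 0.419  0.0678] 1.5456198
top green_prism 0.97 392 231 [ 0.4069 -0.4463  0.0557] 1.4974692
{'vertical_fov': 44.637314666300554, 'cx': 246.52612575060178, 'cy': 196.9557632143034} [-0.1688  0.7746  0.9929]
side ledge 0.67 251 178 [ 0.5408 -0.0126  0.1918] 1.3274372
side saddle 0.78 242 188 [0.5424 0.0229 0.1787] 1.3163285
side button_grip 0.7 253 180 [ 0.5446 -0.0255  0.1791] 1.344742
side button_pivot 0.71 225 174 [0.6153 0.0174 0.1841] 1.3541133
side stand 0.86 258 236 [0.4343 0.0735 0.0987] 1.2818209
side bin 0.94 259 213 [0.4873 0.0103 0.1065] 1.3405734
side red_cube 0.68 297 210 [ 0.4031 -0.0608  0.1232] 1.3264568
side yellow_cylinder 0.93 106 282 [0.6465 0.4312 0.0428] 1.2245921
side green_prism 0.58 362 177 [ 0.2128 -0.0227  0.3595] 1.0553501
[[ 0.8984  0.4393 -0.    ]
 [ 0.4393 -0.8984  0.0001]
 [ 0.     -0.0001 -1.    ]] [ 0.2416 -0.494   0.2313] [0.2011 0.2615 0.1445] 0.5 0.0855479784797171 {'vertical_fov': 60.16099151022248, 'cx': 256.82555729239607, 'cy': 194.0363759203496, 'tool_from_camera': array([[ 0.0005,  0.9516,  0.3075,  0.0799],
       [ 1.    , -0.0005,  0.    ,  0.    ],
       [ 0.0002,  0.3075, -0.9516, -0.1422],
       [ 0.    ,  0.    ,  0.    ,  1.    ]])}
```

```bash
python3 - <<'E'
import cv2
a=cv2.imread('pics/top0.png')[120:270,150:330]; b=cv2.imread('pics/side0.png')[110:290,130:350]
a=cv2.resize(a,(400,333),interpolation=2);b=cv2.resize(b,(400,333),interpolation=2)
cv2.imwrite('pics/c0.png',cv2.hconcat([a,b]))
E
cat > fit.py <<'E'
from h import *
np.set_printoptions(precision=4,suppress=True)
# orange points
for n in('top','side'):
    st,im,d=grab(n);P=cloud(n,st,d)
    hsv=cv2.cvtColor(im,cv2.COLOR_RGB2HSV)
    m=(hsv[...,0]>=5)&(hsv[...,0]<=16)&(hsv[...,1]>190)&(hsv[...,2]>100)&(d>0)
    k,l,s,_=cv2.connectedComponentsWithStats(m.astype(np.uint8))
    for i in range(1,k):
        if s[i,4]>40:
            q=P[l==i];t=q[q[:,2]>np.percentile(q[:,2],90)-.012]
            r=cv2.minAreaRect((t[:,:2]*1000).astype(np.float32));print(n,s[i],t.mean(0),r,np.median(t[:,2]))
E
python3 fit.py
```

```text
top [394  85  28  26 185] [ 0.8426 -0.5287  0.0382] ((849.257568359375, -534.4619750976562), (92.66590881347656, 65.48480224609375), 41.67353820800781) 0.03802362873390863
top [207 149  42  17 262] [0.6302 0.0646 0.1841] ((629.321044921875, 58.10878372192383), (128.2139129638672, 18.538543701171875), 72.43733215332031) 0.18451771610042533
side [268 115  25  12 103] [ 0.8462 -0.5221  0.0381] ((848.4884033203125, -529.7197265625), (88.79193115234375, 53.737159729003906), 28.095643997192383) 0.03840442039933656
side [190 173  36  21 182] [0.6318 0.0718 0.184 ] ((631.9638061523438, 68.00515747070312), (106.8804702758789, 20.736255645751953), 73.57184600830078) 0.18445837084067174
```

View pics/c0.png

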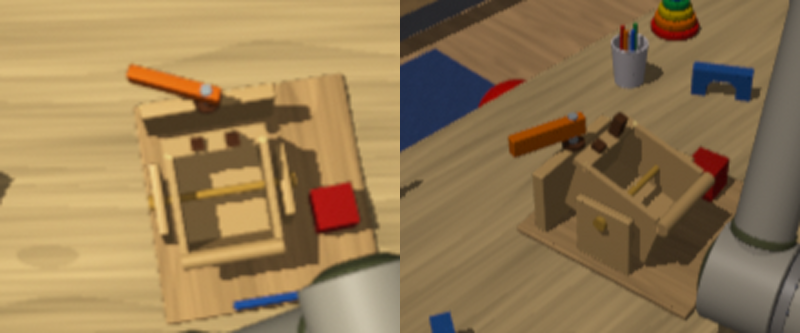

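The crops show the orange bar with its pivot at about (205,90) and its tip at about (130,70) in the left crop. The stand is yawed about +9° and the bin is tipped with its rear up. I'll raise and turn the tool while I refine the yaw.

Emit:
{"api": "move_arm", "payload": {"jaw": [0, 0, 0, 0, 0, 0, 0, 0, 0, 0, 0], "dp": [[0, 0, -1.5], [0, 0, -1.5], [0, 0, -1.5], [0, 0, -1.5], [0, 0, -1.5], [0, 0, -1.5], [0, 0, -1.5], [0, 0, -1.5], [0, 0, -1.5], [0, 0, -1.5], [0, 0, -1.5]], "turn": [[0, 0, -0.117], [0, 0, -0.117], [0, 0, -0.117], [0, 0, -0.117], [0, 0, -0.117], [0, 0, -0.117], [0, 0, -0.117], [0, 0, -0.117], [0, 0, -0.117], [0, 0, -0.117], [0, 0, -0.117]]}}

```text
time_s: 2.02
position: [0.2416, -0.494, 0.3971]
tool_rot: [[-0.176, 0.984, 0.0], [0.984, 0.176, -0.0], [-0.0, 0.0, -1.0]]
ft_force: [0.0, 0.4, -0.0]
grip_width: 0.0
gripper_force: 0.0
```

```bash
cat >> h.py <<'E'
def to(p,st=None):
    st=st or observe();return np.array(st['tool_rot']).T@(np.array(p)-st['position'])*100
E
python3 - <<'E'
from h import *
np.set_printoptions(precision=4,suppress=True)
st,im,d=grab('top');P=cloud('top',st,d)
x,y,z=P[...,0],P[...,1],P[...,2]
box=(x>.3)&(x<.75)&(y>-.3)&(y<.25)
# base board top z=.012 and back panel top z=.130
for lo,hi in((.008,.017),(.120,.138)):
    m=box&(z>lo)&(z<hi)&(im[...,0]>90)
    if hi>.1:m&=(x>.555)&(y<.15)&(y>-.15)
    k,l,s,_=cv2.connectedComponentsWithStats(m.astype(np.uint8))
    for i in range(1,k):
        if s[i,4]>40:print(lo,s[i],cv2.minAreaRect((P[l==i][:,:2]*1000).astype(np.float32)),np.median(P[l==i][:,2]))
print(st['q'],st['position'],np.array(st['tool_rot'])[:,0],to([.58,.01,.39],st),cams.calibration('top').keys())
E
```

```text
0.008 [ 270  153   45   64 1125] ((569.6175537109375, -139.845703125), (217.59796142578125, 131.74566650390625), 7.081490516662598) 0.0122534849921212
0.008 [211 167  15  38 187] ((581.161376953125, 103.4528579711914), (128.00503540039062, 34.24608612060547), 7.740270137786865) 0.012295818536223191
0.008 [ 217  212  104   53 1427] ((386.1734313964844, -51.288055419921875), (342.3373718261719, 165.4500274658203), 82.43080139160156) 0.012276751545701625
0.12 [250 157  24  10 172] ((625.6765747070312, -41.76698303222656), (23.425378799438477, 74.38021087646484), 7.848072052001953) 0.12956143365530026
0.12 [213 164  26  10 178] ((609.33935546875, 70.35853576660156), (23.40752410888672, 77.45645904541016), 7.245133399963379) 0.13008854728130748
[-76.2801  18.6655  52.5194  -0.0002 108.8107 -86.4071] [ 0.2416 -0.494   0.3971] [-0.1758  0.9844 -0.0001] [43.6633 42.1789  0.706 ] dict_keys(['vertical_fov', 'cx', 'cy', 'view'])
```

Emit:
{"api": "move_arm", "payload": {"jaw": [0, 0, 0, 0, 0, 0, 0, 0, 0, 0, 0, 0], "dp": [[2.8, 2.6, 0], [2.8, 2.6, 0], [2.8, 2.6, 0], [2.8, 2.6, 0], [2.8, 2.6, 0], [2.8, 2.6, 0], [2.8, 2.6, 0], [2.8, 2.6, 0], [2.8, 2.6, 0], [2.8, 2.6, 0], [2.8, 2.6, 0], [2.8, 2.6, 0]], "turn": [[0, 0, 0], [0, 0, 0], [0, 0, 0], [0, 0, 0], [0, 0, 0], [0, 0, 0], [0, 0, 0], [0, 0, 0], [0, 0, 0], [0, 0, 0], [0, 0, 0], [0, 0, 0]]}}

```text
time_s: 3.07
position: [0.4925, -0.108, 0.396]
tool_rot: [[-0.167, 0.986, -0.0], [0.986, 0.167, -0.0], [-0.0, -0.0, -1.0]]
ft_force: [0.3, -0.5, 0.1]
grip_width: 0.0001
gripper_force: 0.0
```

Emit:
{"api": "move_arm", "payload": {"jaw": [0, 0, 0, 0, 0, 0], "dp": [[2.8, 2.6, 1.2], [2.8, 2.6, 1.2], [2.8, 2.6, 1.2], [2.8, 2.6, 1.2], [0, 0, 0.6], [0, 0, 0]], "turn": [[0, 0, 0.01], [0, 0, 0.01], [0, 0, 0.01], [0, 0, 0], [0, 0, 0], [0, 0, 0]]}}

```text
time_s: 3.57
position: [0.5773, 0.0184, 0.3397]
tool_rot: [[-0.141, 0.99, -0.004], [0.99, 0.141, 0.001], [0.001, -0.004, -1.0]]
ft_force: [0.4, -0.2, -0.1]
grip_width: 0.0
gripper_force: 0.0
```

```bash
cat > w.py <<'E'
from h import *
import sys
np.set_printoptions(precision=4,suppress=True)
st,im,d=grab('wrist',sys.argv[1]);P=cloud('wrist',st,d)
print(st['position'],np.array(st['tool_rot'])[:,0],st['ft_force'],st['time_s'])
for q in['ledge','saddle','button_grip','button_pivot']:
    for r in cams.mark_of('wrist',q)[:1]:
        u,v=np.array(r['location'])*[512,384];a,b=int(min(v,383)),int(min(u,511));print(q,round(r['p'],2),round(u),round(v),P[a,b])
hsv=cv2.cvtColor(im,cv2.COLOR_RGB2HSV)
m=(hsv[...,0]>=4)&(hsv[...,0]<=16)&(hsv[...,1]>190)&(hsv[...,2]>100)&(d>0)&(P[...,2]>.1)
if m.sum()>50:
    q=P[m];t=q[q[:,2]>np.percentile(q[:,2],80)-.004]
    print('bar',len(t),cv2.minAreaRect((t[:,:2]*1000).astype(np.float32)),np.median(t[:,2]))
m=(P[...,2]>.126)&(P[...,2]<.134)&(P[...,0]>.58)&(d>0)
k,l,s,_=cv2.connectedComponentsWithStats(m.astype(np.uint8))
for i in range(1,k):
    if s[i,4]>300:print('panel',s[i],cv2.minAreaRect((P[l==i][:,:2]*1000).astype(np.float32)))
o=np.array([.4927,-.002]);a=np.radians(7.9);R=np.array([[np.cos(a),-np.sin(a)],[np.sin(a),np.cos(a)]])
S=(P[...,:2]-o)@R
# ledge profile at stand y -60..-40 and y -5..5
for lo,hi in((-.06,-.04),(-.008,.008)):
    m=(d>0)&(S[...,1]>lo)&(S[...,1]<hi)
    for x in np.arange(.03,.1,.008):
        mm=m&(abs(S[...,0]-x)<.002)
        if mm.any():print(round(x,3),round(float(np.percentile(P[...,2][mm],90)),4),end='; ')
    print()
E
python3 w.py w1
```

```text
[0.5773 0.0184 0.3397] [-0.1411  0.99    0.0012] [ 0.4083 -0.2206 -0.1209] 3.5667
ledge 0.91 229 228 [ 0.5566 -0.0425  0.1689]
saddle 0.76 223 181 [0.546  0.0052 0.1679]
button_grip 0.72 344 102 [0.6419 0.0961 0.1844]
button_pivot 0.75 298 183 [0.6159 0.0199 0.1878]
bar 2491 ((629.583984375, 57.775230407714844), (126.47196960449219, 18.581836700439453), 73.10204315185547) 0.18414471042545266
panel [ 276   82   30   87 1536] ((609.0972900390625, 63.26170349121094), (25.940149307250977, 89.7425537109375), 3.1238253116607666)
panel [280 202  21  49 850] ((625.7711791992188, -50.10797119140625), (22.002676010131836, 59.77964782714844), 7.674310684204102)
0.03 0.0678; 0.046 0.1664; 0.054 0.1682; 0.062 0.1707; 0.07 0.1724; 0.078 0.1233; 0.086 0.0959; 0.094 0.0124; 
0.03 0.0673; 0.046 0.1664; 0.054 0.402; 0.062 0.3998; 0.07 0.1727; 0.078 0.1256; 0.086 0.3914; 0.094 0.0125;
```

View pics/w1.png

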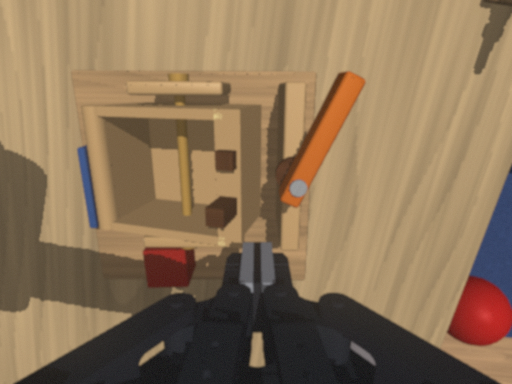

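The wrist picture shows the bar from its pivot at (298,188) to its tip at (350,80). The keeper blocks are at (225,160) (low) and (221,211) (tall), and the free end of the ledge is at about (230,235). I'll go to the ledge point.

Emit:
{"api": "move_arm", "payload": {"jaw": [0, 0, 0, 0, 0, 0, 0, 0, 0, 0], "dp": [[-2, -0.9, 1], [-2, -0.9, 2], [-2, -1, 2], [0, 0, 3], [0, 0, 3], [0, 0, 2.5], [0, 0, 1.5], [0, 0, 0.5], [0, 0, 0], [0, 0, 0]], "turn": [[0, 0, 0], [0, 0, 0], [0, 0, 0], [0, 0, 0], [0, 0, 0], [0, 0, 0], [0, 0, 0], [0, 0, 0], [0, 0, 0], [0, 0, 0]]}}

```text
time_s: 4.65
position: [0.5583, -0.047, 0.1886]
tool_rot: [[-0.14, 0.99, 0.002], [0.99, 0.14, -0.001], [-0.001, 0.002, -1.0]]
ft_force: [0.1, -0.2, -0.4]
grip_width: 0.0
gripper_force: 0.0
```

Emit:
{"api": "move_arm", "payload": {"jaw": [0, 0, 0, 0, 0, 0, 0, 0, 0, 0], "dp": [[0.1, 0, 0.6], [0, 0, 0.6], [0, 0, 0.3], [0, 0.05, 0.2], [0, 0.1, 0.2], [0, 0.15, 0.2], [0, 0.15, 0.2], [0, 0.15, 0.2], [0, 0.15, 0.2], [0, 0, 0]], "turn": [[0, 0, 0], [0, 0, 0], [0, 0, 0], [0, 0, 0], [0, 0, 0], [0, 0, 0], [0, 0, 0], [0, 0, 0], [0, 0, 0], [0, 0, 0]]}}

```text
time_s: 5.48
position: [0.5663, -0.0443, 0.1609]
tool_rot: [[-0.141, 0.99, 0.003], [0.99, 0.141, -0.0], [-0.001, 0.003, -1.0]]
ft_force: [2.3, 0.6, 3.7]
grip_width: 0.0003
gripper_force: 1.8
```

Emit:
{"api": "move_arm", "payload": {"jaw": [0, 0, 0, 0, 0, 0, 0, 0], "dp": [[0, 0.15, 0.2], [0, 0.12, 0.2], [0, 0.12, 0.2], [0, 0.1, 0.15], [0, 0.1, 0.1], [0, 0.05, 0.1], [0, 0, 0.1], [0, 0, 0]], "turn": [[0, 0, 0], [0, 0, 0], [0, 0, 0], [0, 0, 0], [0, 0, 0], [0, 0, 0], [0, 0, 0], [0, 0, 0]]}}

```text
time_s: 6.15
position: [0.5731, -0.0435, 0.1514]
tool_rot: [[-0.141, 0.99, 0.005], [0.99, 0.141, -0.001], [-0.001, 0.005, -1.0]]
ft_force: [4.6, 2.3, 8.3]
grip_width: -0.0001
gripper_force: 4.2
```

Emit:
{"api": "move_arm", "payload": {"jaw": [0, 0, 0, 0, 6, 6, 6, 6, 6, 6, 6, 6], "dp": [[0, 0, -1], [0, 0, -3], [0, 0, -4], [0, 0, -3], [2.6, 1.8, 0], [2.6, 1.8, 0], [2.6, 1.8, 0], [2.6, 1.8, 0], [2.7, 1.7, 0], [0, 0, 0], [0, 0, 0], [0, 0, 0]], "turn": [[0, 0, 0], [0, 0, 0], [0, 0, 0], [0, 0, 0], [0, 0, 0], [0, 0, 0], [0, 0, 0], [0, 0, 0], [0, 0, 0.11], [0, 0, 0.11], [0, 0, 0.11], [0, 0, 0.11]]}}

```text
time_s: 7.15
position: [0.6409, 0.0992, 0.2595]
tool_rot: [[0.299, 0.954, -0.002], [0.954, -0.299, -0.0], [-0.001, -0.002, -1.0]]
ft_force: [-0.3, -0.0, -0.2]
grip_width: 0.06
gripper_force: 0.0
```

```bash
python3 w.py w2; python3 -c "
from h import *
print(to([.6421,.0989,.160]),observe()['grip_width'])"
```

```text
[0.6409 0.0992 0.2595] [ 0.2989  0.9543 -0.0011] [-0.3064 -0.0133 -0.1723] 7.15
ledge 0.72 233 345 [ 0.5747 -0.0369  0.1508]
saddle 0.56 206 309 [0.5648 0.0088 0.152 ]
button_grip 0.66 260 209 [0.6428 0.098  0.1852]
button_pivot 0.86 261 312 [0.6191 0.0167 0.1869]
bar 2670 ((636.4839477539062, 77.49609375), (87.02313995361328, 18.932613372802734), 73.34534454345703) 0.18399587378696974
panel [ 203  183   43   89 1654] ((609.047119140625, 67.2136001586914), (23.2701473236084, 82.41350555419922), 6.150405406951904)
panel [ 272  288   36   64 1141] ((624.9880981445312, -43.57659149169922), (21.873821258544922, 74.32577514648438), 7.491661071777344)
0.07 0.1513; 0.078 0.1513; 0.086 0.1517; 
0.062 0.1516; 0.07 0.1514; 0.078 0.1513; 0.086 0.1519; 
[0.07201001 0.0933206  9.98433537] 0.059950939973595525
```

View pics/w2.png

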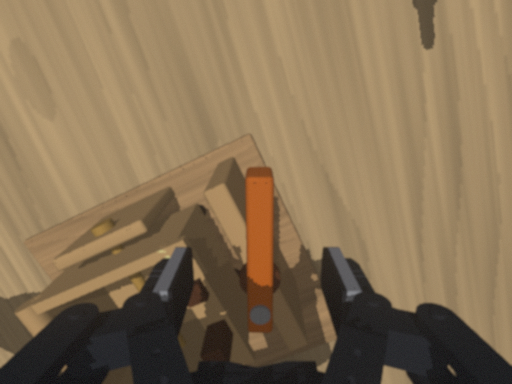

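The bar lies between the open fingers, running from (260,175) to (260,330). I'll lower and grip it.

Emit:
{"api": "move_arm", "payload": {"jaw": [6, 6, 6, 6, 6, 6, 2, 1, 1, 1, 1, 1], "dp": [[0, 0.13, 2], [0, 0, 2.5], [0, 0, 2.5], [0, 0, 2.3], [0, 0, 0.9], [0, 0, 0], [0, 0, 0], [0, 0, 0], [0, 0, 0], [0, 0, 0], [0, 0, 0], [0, 0, 0]], "turn": [[0, 0, -0.01], [0, 0, 0], [0, 0, 0], [0, 0, 0], [0, 0, 0], [0, 0, 0], [0, 0, 0], [0, 0, 0], [0, 0, 0], [0, 0, 0], [0, 0, 0], [0, 0, 0]], "force": 60}}

```text
time_s: 8.4
position: [0.6426, 0.0986, 0.159]
tool_rot: [[0.285, 0.959, 0.002], [0.959, -0.285, 0.0], [0.001, 0.001, -1.0]]
ft_force: [-1.0, 2.3, 6.4]
grip_width: 0.0192
gripper_force: 61.3
```

Emit:
{"api": "move_arm", "payload": {"jaw": [1, 1, 1, 1, 1, 1, 1, 1, 1], "dp": [[0, 0, -0.3], [0, 0, -0.3], [0, 0, -0.3], [0, 0, -0.3], [0, 0, -0.3], [0, 0, -0.3], [0, 0, -0.2], [0, 0, -0.1], [0, 0, 0]], "turn": [[0, 0, 0], [0, 0, 0], [0, 0, 0], [0, 0, 0], [0, 0, 0], [0, 0, 0], [0, 0, 0], [0, 0, 0], [0, 0, 0]], "force": 80}}

```text
time_s: 9.15
position: [0.6424, 0.0984, 0.179]
tool_rot: [[0.285, 0.959, -0.0], [0.959, -0.285, 0.0], [-0.0, -0.0, -1.0]]
ft_force: [-1.1, 0.1, -7.0]
grip_width: 0.0185
gripper_force: 80.6
```

```bash
python3 w.py w3|grep -E "bar|saddle|^0|^\["; python3 fit.py | grep 0.1
```

```text
[0.6424 0.0984 0.179 ] [ 0.285   0.9585 -0.    ] [-1.1193  0.0564 -6.9874] 9.15
bar 3287 ((644.0081787109375, 101.18115997314453), (38.0692253112793, 18.74974250793457), 72.91410827636719) 0.20253699987556523
0.078 0.0927; 
top [230 154  10   7  51] [0.6227 0.039  0.2037] ((622.3464965820312, 38.357635498046875), (31.63943862915039, 15.235051155090332), 67.50222778320312) 0.20370662869825384
side [189 176   6  14  41] [0.6467 0.1141 0.2016] ((647.1697998046875, 113.4935073852539), (13.418754577636719, 21.757827758789062), 61.32975769042969) 0.20162700565038705
```

Emit:
{"api": "move_arm", "payload": {"jaw": [1, 1, 1, 1, 1, 1, 1, 1, 1, 1, 1, 1], "dp": [[0, 0, -0.2], [-0.011, -0.436, 0], [-0.044, -0.871, 0], [-0.044, -0.871, 0], [-0.044, -0.871, 0], [-0.044, -0.871, 0], [-0.044, -0.871, 0], [-0.044, -0.871, 0], [-0.044, -0.871, 0], [-0.044, -0.871, 0], [-0.011, -0.436, 0], [0, 0, 0]], "turn": [[0, 0, 0], [0, 0, -0.05], [0, 0, -0.1], [0, 0, -0.1], [0, 0, -0.1], [0, 0, -0.1], [0, 0, -0.1], [0, 0, -0.1], [0, 0, -0.1], [0, 0, -0.1], [0, 0, -0.05], [0, 0, 0]]}}

```text
time_s: 10.5
position: [0.5658, 0.0865, 0.1809]
tool_rot: [[-0.576, 0.817, -0.003], [0.817, 0.576, 0.001], [0.003, -0.002, -1.0]]
ft_force: [-4.9, 3.2, -6.0]
grip_width: 0.0184
gripper_force: 80.8
```

```bash
cat > s.py <<'E'
from h import *
st=observe();p=np.array(st['position']);R=np.array(st['tool_rot'])
v=p[:2]-[.6165,.0150]
print('r',np.hypot(*v),'ang',np.degrees(np.arctan2(v[1],v[0]))%360,'yaw',np.degrees(np.arctan2(R[1,0],R[0,0]))%360,st['q'],st['ft_force'])
E
python3 s.py
```

```text
r 0.08764132022085319 ang 125.32435959021714 yaw 125.16694283608979 [-3.18319067e+00  2.63972325e+01  7.54517063e+01  6.63087460e-02
  7.83329838e+01 -3.83637921e+01] [-4.92030478  3.16690132 -6.01875038]
```

Emit:
{"api": "move_arm", "payload": {"jaw": [1, 1, 1, 1, 1, 1, 1, 1, 1, 1, 1, 1], "dp": [[-0.011, -0.436, 0], [-0.044, -0.871, 0], [-0.044, -0.871, 0], [-0.044, -0.871, 0], [-0.044, -0.871, 0], [-0.044, -0.871, 0], [-0.044, -0.871, 0], [-0.044, -0.871, 0], [-0.044, -0.871, 0], [-0.044, -0.871, 0], [-0.035, -0.784, 0], [-0.011, -0.436, 0]], "turn": [[0, 0, -0.05], [0, 0, -0.1], [0, 0, -0.1], [0, 0, -0.1], [0, 0, -0.1], [0, 0, -0.1], [0, 0, -0.1], [0, 0, -0.1], [0, 0, -0.1], [0, 0, -0.1], [0, 0, -0.09], [0, 0, -0.05]]}}

```text
time_s: 11.5
position: [0.5281, 0.0023, 0.1808]
tool_rot: [[-0.991, -0.134, -0.008], [-0.134, 0.991, -0.001], [0.008, -0.0, -1.0]]
ft_force: [-15.1, -2.5, -0.6]
grip_width: 0.0184
gripper_force: 81.6
```

Emit:
{"api": "move_arm", "payload": {"jaw": [1, 1], "dp": [[0, 0, 0], [0, 0, 0]], "turn": [[0, 0, 0], [0, 0, 0]]}}

```text
time_s: 11.67
position: [0.5281, 0.0027, 0.1808]
tool_rot: [[-0.991, -0.13, -0.008], [-0.13, 0.992, -0.001], [0.008, -0.0, -1.0]]
ft_force: [-16.1, -3.5, 1.0]
grip_width: 0.0185
gripper_force: 81.6
```

```bash
python3 s.py; python3 w.py w4; python3 fit.py|grep 0.2; python3 -c "
from h import *
grab('top','t4')
a=cv2.imread('pics/t4.png')[120:270,150:330];a=cv2.resize(a,(400,333),interpolation=2);b=cv2.resize(cv2.imread('pics/w4.png'),(400,333));cv2.imwrite('pics/c4.png',cv2.hconcat([a,b]))"
```

```text
r 0.0892695561681872 ang 187.95163826523978 yaw 187.46951476896402 [ -12.48135542   22.29931948   82.41896299   -0.17919612   75.70122098
 -109.90605648] [-16.12291622  -3.49335773   0.98269917]
[0.5281 0.0027 0.1808] [-0.9915 -0.13    0.0079] [-16.1229  -3.4934   0.9827] 11.6667
ledge 0.96 176 291 [ 0.573  -0.0408  0.1507]
button_grip 0.8 256 292 [0.5308 0.003  0.2046]
bar 4562 ((539.376220703125, 4.524528503417969), (63.63324737548828, 19.64532470703125), 6.130651950836182) 0.2042823430602337
0.03 0.257; 0.038 0.0612; 0.046 0.2421; 0.054 0.0615; 0.062 0.1512; 0.07 0.151; 0.078 0.1519; 
0.03 0.2053; 0.038 0.205; 0.046 0.205; 0.054 0.205; 0.062 0.205; 0.07 0.2051; 0.078 0.2048; 
top [394  85  28  27 192] [ 0.843  -0.5294  0.0376] ((850.274658203125, -535.5252685546875), (92.98454284667969, 64.84329986572266), 42.719154357910156) 0.03739859613667307
side [218 165  25  22 247] [0.5989 0.018  0.2005] ((592.85546875, 12.52139663696289), (86.65943145751953, 18.273454666137695), 6.37022590637207) 0.2005515127187727
```

View pics/c4.png

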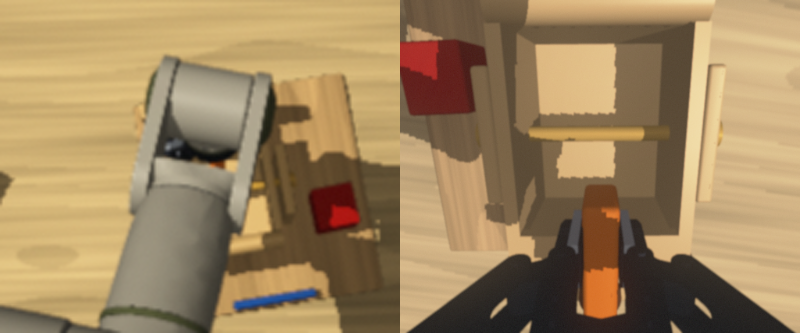

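The bar now lies over the bin, in line with the stand. I'll ease the radial load, then push it home.

Emit:
{"api": "move_arm", "payload": {"jaw": [1, 1, 1, 1, 1, 1, 1, 1, 1, 1, 1], "dp": [[0.12, 0, 0], [0, 0, 0.2], [0, 0, 0.2], [0, 0, 0.2], [0, 0, 0.2], [0, 0, 0.2], [0, 0, 0.2], [0, 0, 0.2], [0, 0, 0.2], [0, 0, 0.2], [0, 0, 0]], "turn": [[0, 0, 0], [0, 0, 0], [0, 0, 0], [0, 0, 0], [0, 0, 0], [0, 0, 0], [0, 0, 0], [0, 0, 0], [0, 0, 0], [0, 0, 0], [0, 0, 0]]}}

```text
time_s: 12.98
position: [0.5279, 0.0026, 0.1636]
tool_rot: [[-0.991, -0.13, -0.004], [-0.13, 0.991, -0.002], [0.004, -0.001, -1.0]]
ft_force: [-14.1, -3.5, 4.7]
grip_width: 0.0185
gripper_force: 82.3
```

Emit:
{"api": "move_arm", "payload": {"jaw": [1, 1, 1, 1, 1, 1], "dp": [[0.1, 0, 0.15], [0, 0, 0.15], [0, 0, 0.1], [0, 0, 0.1], [0, 0, 0.1], [0, 0, 0]], "turn": [[0, 0, 0], [0, 0, 0], [0, 0, 0], [0, 0, 0], [0, 0, 0], [0, 0, 0]]}}

```text
time_s: 13.48
position: [0.5279, 0.0025, 0.1597]
tool_rot: [[-0.991, -0.13, -0.0], [-0.13, 0.991, -0.002], [0.0, -0.002, -1.0]]
ft_force: [-15.7, -2.4, 17.3]
grip_width: 0.0186
gripper_force: 84.1
```

Emit:
{"api": "move_arm", "payload": {"jaw": [1, 1, 1, 1], "dp": [[0, 0, 0.1], [0, 0, 0.1], [0, 0, 0.1], [0, 0, 0]], "turn": [[0, 0, 0], [0, 0, 0], [0, 0, 0], [0, 0, 0]]}}

```text
time_s: 13.82
position: [0.528, 0.0025, 0.1587]
tool_rot: [[-0.991, -0.131, 0.002], [-0.131, 0.991, -0.003], [-0.002, -0.003, -1.0]]
ft_force: [-23.1, -1.1, 34.0]
grip_width: 0.0186
gripper_force: 86.6
```

```bash
python3 w.py w5|grep -E "bar|^0"; python3 fit.py|grep 0.1
```

```text
bar 4483 ((538.3687133789062, 4.133888244628906), (61.36186218261719, 19.645906448364258), 7.045083522796631) 0.1841849272027941
0.03 0.2342; 0.038 0.0605; 0.046 0.2188; 0.054 0.0605; 0.062 0.1492; 0.07 0.123; 
0.03 0.1849; 0.038 0.1849; 0.046 0.1848; 0.054 0.185; 0.062 0.1849; 0.07 0.1849; 0.078 0.1834; 
side [218 171  25  21 227] [0.6007 0.0184 0.1806] ((590.872314453125, 13.270557403564453), (91.50726318359375, 19.036380767822266), 6.761039733886719) 0.18137207830031837
```

Emit:
{"api": "move_arm", "payload": {"jaw": [1, 1, 4.5, 4.5, 4.5, 4.5, 4.5, 4.5, 4.5, 4.5, 4.5, 4.5], "dp": [[0, 0, -0.15], [0, 0, 0], [0, 0, 0], [0, 0, 0], [0, 0, 0], [0, 0, 0], [0, 0, 0], [0, 0, -0.5], [0, 0, -1.5], [0, 0, -2.5], [0, 0, -2.5], [0, 0, 0]], "turn": [[0, 0, 0], [0, 0, 0], [0, 0, 0], [0, 0, 0], [0, 0, 0], [0, 0, 0], [0, 0, 0], [0, 0, 0], [0, 0, 0], [0, 0, 0], [0, 0, 0], [0, 0, 0]]}}

```text
time_s: 15.17
position: [0.5307, 0.0027, 0.2302]
tool_rot: [[-0.991, -0.13, 0.008], [-0.13, 0.992, -0.002], [-0.008, -0.003, -1.0]]
ft_force: [0.4, -0.6, 1.4]
grip_width: 0.0452
gripper_force: 0.0
```

```bash
python3 w.py w6; python3 fit.py|grep 0.1;python3 s.py; python3 -c "
from h import *
print(to([.545,.0055,.2]))"
```

```text
[0.5307 0.0027 0.2302] [-0.9915 -0.1301 -0.008 ] [ 0.4239 -0.5569  1.4251] 15.1667
ledge 0.74 194 248 [ 0.5254 -0.0267  0.237 ]
saddle 0.47 252 334 [0.6131 0.0105 0.1876]
button_grip 0.73 256 220 [0.5311 0.0019 0.1836]
button_pivot 0.82 257 333 [0.6118 0.0131 0.1877]
bar 3407 ((570.9639892578125, 8.247225761413574), (126.62643432617188, 19.43003273010254), 7.141650199890137) 0.1841583448433598
panel [207 276  35  24 378] ((622.4520263671875, -11.552600860595703), (19.32940673828125, 36.387935638427734), 29.71546173095703)
panel [272 276  35  24 648] ((612.0630493164062, 41.342262268066406), (23.969453811645508, 29.728981018066406), 7.8680620193481445)
0.03 0.306; 0.038 0.2893; 0.046 0.2928; 0.054 0.0611; 0.062 0.1502; 0.07 0.1502; 0.078 0.1511; 
0.03 0.3084; 0.038 0.1848; 0.046 0.185; 0.054 0.1851; 0.062 0.185; 0.07 0.185; 0.078 0.1849; 0.086 0.185; 0.094 0.1849; 
side [218 171  36  27 416] [0.5717 0.0129 0.182 ] ((571.3605346679688, 9.320219039916992), (129.92416381835938, 23.71232795715332), 6.808183670043945) 0.18327636927196422
r 0.08863243352815613 ang 187.71010177681404 yaw 187.4602914391437 [-1.25047920e+01  2.00132099e+01  7.83356657e+01  7.39316397e-04
  8.17596035e+01 -1.09965157e+02] [ 0.04978932 -0.30135901 -0.42211523]
[-1.65466894  0.02342836  2.43931425]
```

View pics/w6.png

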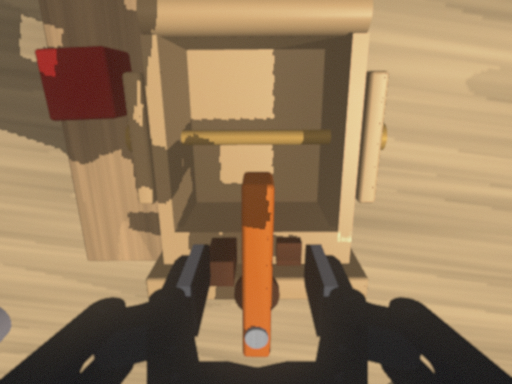

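The bar lies between the keeper blocks with its top at about 185 mm. I'll give it one confirming press from above with closed fingers.

Emit:
{"api": "move_arm", "payload": {"jaw": [0, 0, 0, 0, 0, 0, 0, 0, 0, 0, 0, 0], "dp": [[-1.2, 0, 0], [0, 0, 0], [0, 0, 0], [0, 0, 0], [0, 0, 1.5], [0, 0, 1.5], [0, 0, 1], [0, 0, 0.3], [0, 0, 0.15], [0, 0, 0.1], [0, 0, 0.1], [0, 0, 0]], "turn": [[0, 0, 0], [0, 0, 0], [0, 0, 0], [0, 0, 0], [0, 0, 0], [0, 0, 0], [0, 0, 0], [0, 0, 0], [0, 0, 0], [0, 0, 0], [0, 0, 0], [0, 0, 0]]}}

```text
time_s: 16.52
position: [0.54, 0.0045, 0.1834]
tool_rot: [[-0.991, -0.13, 0.003], [-0.13, 0.991, -0.002], [-0.003, -0.002, -1.0]]
ft_force: [-16.6, 0.8, 35.3]
grip_width: 0.0001
gripper_force: 18.2
```

Emit:
{"api": "move_arm", "payload": {"jaw": [0, 0, 0, 0, 0, 0, 0, 0, 0, 0, 0, 0], "dp": [[0, 0, -0.5], [0, 0, -1.5], [0, 0, -3], [0, 0, -4], [0, 0, -4], [3, 0, -2], [3, 0, 0], [3, 0, 0], [3, 0, 0], [0, 0, 0], [0, 0, 0], [0, 0, 0]], "turn": [[0, 0, 0], [0, 0, 0], [0, 0, 0], [0, 0, 0], [0, 0, 0], [0, 0, 0], [0, 0, 0], [0, 0, 0], [0, 0, 0], [0, 0, 0], [0, 0, 0], [0, 0, 0]]}}

```text
time_s: 17.52
position: [0.4221, -0.011, 0.329]
tool_rot: [[-0.992, -0.13, 0.001], [-0.13, 0.992, -0.0], [-0.001, -0.0, -1.0]]
ft_force: [0.6, -0.4, 0.2]
grip_width: -0.0002
gripper_force: 0.0
```

```bash
python3 w.py w7|tail -8; python3 fit.py|grep 0.1; python3 -c "
from h import *
grab('side','s7')
b=cv2.imread('pics/s7.png')[110:290,130:350];cv2.imwrite('pics/c7.png',cv2.resize(b,(660,540),interpolation=2))"
```

```text
[ 0.4221 -0.011   0.329 ] [-0.9916 -0.1296 -0.0006] [ 0.6472 -0.3792  0.2219] 17.5167
ledge 0.74 213 293 [ 0.5686 -0.041   0.1516]
button_pivot 0.74 256 353 [0.6106 0.0121 0.1887]
bar 214 ((531.835205078125, 1.1782970428466797), (208.14373779296875, 15.312356948852539), 9.027946472167969) 0.1845330957562567
0.03 0.0613; 0.038 0.061; 0.046 0.0615; 0.054 0.0612; 0.062 0.1501; 0.07 0.1263; 0.078 0.1509; 
0.03 0.061; 0.038 0.0612; 0.046 0.0614; 0.054 0.0613; 
top [239 162  10  16 108] [0.5859 0.0111 0.1888] ((539.581787109375, 4.220104217529297), (139.0772705078125, 18.84153938293457), 8.683929443359375) 0.18412025758075046
side [218 171  39  26 451] [0.564  0.011  0.1828] ((572.322265625, 9.3125638961792), (129.6577911376953, 23.634157180786133), 8.65339183807373) 0.18361637735598169
```

View pics/c7.png

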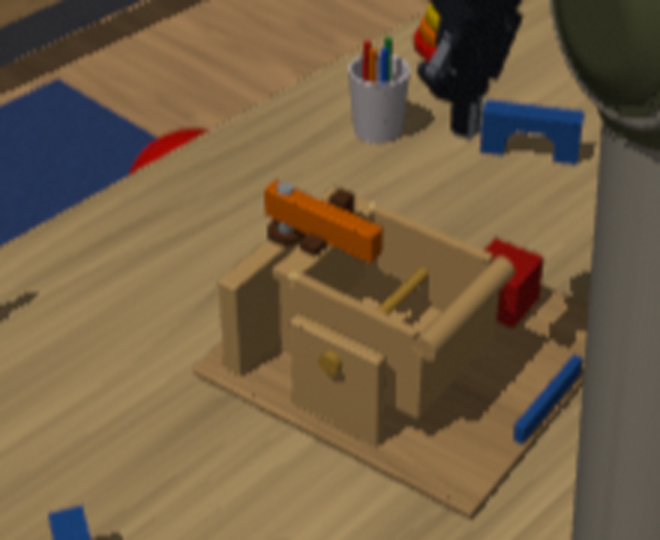

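The bin is level. The bar is home between the blocks (bar from (285,190) to (370,250)), and the arm is clear.

```bash
python3 -c "
from rig import ticket
print(ticket.close_job())"
```

```text
the job is handed in; nothing more can be done
None
```

The bin is tipped back level with the turnbutton pushed home between the two keeper blocks; the arm let go and never went near the toy blocks, and I handed the job in at about 18 s (no verdict shown).

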